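Hover the upper mould half over its lower half

TASK

Draw the upper half of the plaster block mould out through the open front of its slotted drying rack by its wooden tab, and carry it over the top of the splash board to the other side, without touching the board. Finish still holding it level and still, straight above the lower half it belongs to (the rectangular one, not the round one) and lined up with it edge to edge, with a gap of about 15 mm between the plaster faces, not touching it: do not put it down or let go. Leave the lower halves and everything else where they are.

Things in the scene. Friction and masses are not known exactly. Their poses are not given: they have to be found in the camera images.
- upper_half: upper mould half, loose: white plaster block 84 (x) x 60 (y) x 28 mm, about 0.2 kg; origin at the centre of its underside, z up. On top a wooden tab, 30 mm along x, 14 mm thick along y, top 106 mm above the origin (foot plate 40 x 24 x 4 mm): pinch it across y. Two sockets on a diagonal and a cavity underneath; fits either way round (half turn)
- tab_top (a point): centre of the top end of the wooden tab, 106 mm above the underside of the upper half; axes as the upper half. At the start the tab stands 60 mm out of the rack's top
- rack: fixed plywood drying rack 110 (x) x 104 (y) x 58 mm high; origin at the centre of its underside. The upper half stands inside on the 12 mm floor, long side along x, tab up through the slot. The top is two boards, z 50 to 58 mm, 30 mm slot between them along x; they cover the block, so it cannot be lifted inside. Inside 80 mm wide, 38 mm high
- rack_mouth (a point): centre of the rack's open front, at the front edge of its floor (rack x = -55 mm, z = 12 mm; axes as the rack). Front and slot are open only here, to -x (towards the robot); a stop closes the back. Pulled along -x, the block is wholly outside when its origin is 42 mm or more in front of this point
- lower_half: the matching lower half, loose, on the table: rectangular white plaster block 84 (x) x 60 (y) x 40 mm, origin at the centre of its underside, z up; flat top face at z = 40 mm with two round knobs standing 5 mm above it on a diagonal and a 30 mm round cavity
- round_half: lower half of another mould, loose, to be left alone: round white plaster block 90 mm across, 40 mm high, with three knobs and a cavity; origin at the centre of its underside. It and the rectangular one may stand in either place
- splash_board: fixed upright plywood splash board between the rack and the lower halves: 300 mm long (x), 12 mm thick (y), 120 mm high, origin at the centre of its underside; two feet 20 x 70 x 16 mm cross under it at x = -110 and +110 mm
- mould_upright: tall fixed mould panels standing on edge left of the work, to keep clear of: 0.46 m high, running away from the robot from x = 0.46 m (near edge) to 1.10 m, y from 0.06 to 0.17 m; origin near the middle of their underside. The arm starts to the left of them, the work is on their right: come round in front, or over the top
- jar: glass jar with a green lid, 69 mm across, 84 mm high, a bystander to leave alone; origin at the centre of its underside
- tape: roll of masking tape lying flat, 104 mm across, 25 mm high, a bystander to leave alone; origin at the centre of its underside
- sanding_block: cork sanding block 66 x 110 x 31 mm, a bystander to leave alone; origin at the centre of its underside
- test_tile: small white cast tile 42 x 52 x 15 mm, a bystander to leave alone; origin at the centre of its underside
- rubber_bowl: dark green rubber mixing bowl, 126 mm across, 71 mm high, a bystander to leave alone; origin at the centre of its underside

How it is judged:
On the way, in this order (a step that is already met when the one before it is completed fails the run):
1. the upper half has been drawn out of the open front of the rack (x of upper_half in the frame of rack between -0.25 and -0.095 m), for 0.05 s.
2. the upper half passes over the top of the splash board (z of upper_half in the frame of splash_board above 0.12 m and y of upper_half in the frame of splash_board between -0.06 and 0.06 m and x of upper_half in the frame of splash_board between -0.15 and 0.15 m), for 0.02 s.
At the end, for the whole second after the job is handed in: Fingers hold the upper half still over the rectangular lower half: centres within 8 mm, edges parallel within 6 deg (half turn allowed), level within 4 deg, gap between faces 6 to 25 mm, halves not touching; lower half moved under 6 mm, round one 10 mm, bystanders 15 mm (horizontal distance between upper_half and lower_half below 0.008 m and z of upper_half in the frame of lower_half between 0.046 and 0.065 m and angle between the x axis of upper_half and the x axis of lower_half, either way round below 0.105 rad and angle between upper_half's own z axis and vertical below 0.07 rad and contact force between upper_half and the fingers above 2 N and contact force between upper_half and lower_half below 0.1 N and linear speed of upper_half below 0.015 m/s and distance of lower_half from where it was at the start of the episode below 0.006 m and distance of round_half from where it was at the start of the episode below 0.01 m and distance of each of jar, tape, sanding_block, test_tile, rubber_bowl from where it was at the start of the episode below 0.015 m); the arm keeps its last pose, push and grip.
It fails at once if the upper half touches the lower half (contact force between upper_half and lower_half above 0.5 N).
It fails at once if the upper half touches the splash board (contact force between upper_half and splash_board above 0.5 N).
It fails at once if the arm or fingers hit the splash board (contact force between any of the arm, the fingers and splash_board above 1 N).
It fails at once if a lower half or a bystander is displaced (distance of lower_half from where it was at the start of the episode above 0.01 m or distance of round_half from where it was at the start of the episode above 0.015 m or distance of any of jar, tape, sanding_block, test_tile, rubber_bowl from where it was at the start of the episode above 0.025 m).
It also fails if it takes over 48 s, if anything falls off the work surface, if the arm or the gripper's body presses on something with over 40 N, if the wrist force passes 120 N, or if a joint passes its speed limit or range.

ROBOT

A 6-joint arm with a two-finger parallel gripper is mounted at the origin on a cart in front of the work surface, level with it; the furniture and walls round the work are solid. World frame = base frame: x ahead of the robot, y to its left, z up, the work surface at z = 0. Lengths are in m, angles in rad, forces in N, time in s.
With the tool pointing down it reaches from about 0.3 to 0.775 m from the base axis. Payload 14.6 kg.
Tool frame: the origin (TCP) lies between the finger pads; the fingertips stand ctrl.tip_extent ahead of it and the grasp point (between the pads) lies 3 mm ahead of it (ctrl.tip_extent is the distance from the TCP to the fingertips, in m); z points along the fingers, y is the line along which they close (so a half turn about z gives the same grasp; the last joint's range is limited). The gripper opens to 94 mm and grips with 3 to 60 N. Pads are 16 mm wide; open, the fingers measure 119 mm over their backs; the gripper's body (75 mm by 177 mm) begins 78 mm behind the grasp point.
Start: joints at [-0.067, 0.3, 1.521, -0, 1.321, -0.067], TCP at [0.55, -0, 0.227] pointing down, gripper open.
Joint ranges: [-3.03, 3.03], [-0.79, 2.21], [0.23, 2.52], [-1.04, 4.18], [0, 3.07], [-2.55, 2.55]. Speed limits (rad/s): [2.22, 2.22, 2.57, 3.14, 3.14, 3.14].

INTERFACE

Orientations are given as [roll, pitch, yaw] about the fixed x, y, z axes, in that order (R = Rz(yaw) Ry(pitch) Rx(roll)).
In Python, from station import ctrl, camrig, probe_bus, order gives the robot as it stands (ctrl), with the cameras (camrig), the readings (probe_bus) and the job (order).
- The arm moves only by the tool shift_gripper, called as name(argument=value, ...) on one line, values as JSON. Schema: {"type":"object","properties":{"offsets":{"type":"array","items":{"type":"array","items":{"type":"array","items":{"type":"number"},"minItems":6,"maxItems":6},"minItems":1,"maxItems":10},"minItems":1,"maxItems":1},"finger_gap":{"type":"number"},"grip_force":{"type":"number"},"only":{"type":"string"},"quiet":{"type":"boolean"},"lines":{"type":"string"}},"required":["offsets"],"additionalProperties":false}. offsets is a list that holds a single list of rows (three levels of brackets), with 1 to 10 rows, each of 6 numbers: dx, dy, dz in cm, then a rotation vector rx, ry, rz in units of 0.2 rad; each row shifts and turns the commanded pose from where the row before left it, along the tool's axes as they then stand; what a row does not reach is not made up. A row lasts 1/10 s, in which the tool goes at most 0.05 m and 0.15 rad, less where a joint would pass 70% of its speed; a pose out of reach is approached as far as the arm can. finger_gap is the finger opening in m, set as the call begins (left out keeps the last). The fingers move at their own pace and stop on an object; grip_force is the grip in N (left out, the last holds). Time passes only in rows, so rows that do not move let the fingers close. The tool returns the time, the measured TCP pose, the force, the opening and the grip force at its end. only (a regular expression) keeps the lines of the reply that match it, lines (a string "A,B") keeps lines A to B, and quiet returns only ok. Input that does not fit is refused with a message, and nothing moves.
- probe_bus.get_obs(): the state, without advancing time (a new reading comes with each control period).
- camrig.camera(name): name is "scene" or "side" or "wrist"; returns a dict with "pixels" (384x512x3 uint8, blue, green, red), "fx", "fy", "cx", "cy" (pixels), "extrinsics" (4x4, takes a point from camera to world coordinates). Camera axes: x right, y up, looking along -z (the intrinsics and any distortion apply to the point x, -y, -z); pixel columns grow to the right and rows downward; lengths in m; the calibration is good to about 2 mm. A picture is of the moment at which its call begins. There is no depth.
- order.hand_in(): hands the job in; it is judged then, once.
The state is a dict: "time_s": time; "qpos": joint angles; "joint_vel": joint speeds; "tau": joint torques, N m; "ee_pos": TCP position; "eef_rot": TCP orientation; "force": force on the tool from outside, world axes, zero at the start; "moment": the same for the moment, N m; "grip_width": finger opening in m; "grip_force": force on a finger pad.
Only numpy, scipy, OpenCV 4.12 (cv2) and the standard library are available. Lean on these libraries where they do the work, as an engineer would, in place of code of your own. Each camera call takes 0.05 s, during which the arm holds its last target. There are 200 camera calls.

## Working session

There is one attempt and no reset: what is moved stays moved. The work goes in short steps, Python scripts to look and compute and a tool call to move; the robot and the scene stay as the last step left them, time stands still between calls to the robot, and variables do not carry over. Pictures are saved under pics/ and viewed, at most 10 in all, crops included, and the job is handed in when it is done.

```bash
ls; mkdir -p pics; cat > h.py <<'E'
import numpy as np, cv2, json
from station import ctrl, camrig, probe_bus, order
def snap(n,f):
    c=camrig.camera(n); cv2.imwrite(f'pics/{f}.png',c['pixels'])
    json.dump({k:(np.array(v).tolist()) for k,v in c.items() if k!='pixels'},open(f'pics/{f}.json','w'))
    return c
def ray(f,u,v):
    c=json.load(open(f'pics/{f}.json')); T=np.array(c['extrinsics'])
    d=T[:3,:3]@np.array([(u-c['cx'])/c['fx'],-(v-c['cy'])/c['fy'],-1.]); return T[:3,3],d/np.linalg.norm(d)
def onz(f,u,v,z):
    o,d=ray(f,u,v); return o+d*(z-o[2])/d[2]
def tri(*obs):
    A=np.zeros((3,3));b=np.zeros(3)
    for f,u,v in obs:
        o,d=ray(f,u,v);P=np.eye(3)-np.outer(d,d);A+=P;b+=P@o
    p=np.linalg.solve(A,b)
    r=[np.linalg.norm((np.eye(3)-np.outer(d,d))@(p-o)) for o,d in (ray(*q) for q in obs)]
    return p,r
def proj(f,p):
    c=json.load(open(f'pics/{f}.json')); T=np.array(c['extrinsics'])
    q=T[:3,:3].T@(np.array(p)-T[:3,3]); return c['cx']-c['fx']*q[0]/q[2], c['cy']+c['fy']*q[1]/q[2]
E
python3 - <<'E'
from h import *
for n in("scene","side"):
    c=snap(n,n+'0'); print(n,[k for k in c],c['fx'],np.round(c['extrinsics'],3).tolist())
a=cv2.imread('pics/scene0.png');b=cv2.imread('pics/side0.png')
for n,i in(('s',a),('d',b)): cv2.imwrite(f'pics/{n}0x.png',cv2.resize(i,(800,600),interpolation=cv2.INTER_CUBIC))
print(ctrl.tip_extent,probe_bus.get_obs())
E
```

```text
pics
station.py
scene ['pixels', 'fx', 'fy', 'cx', 'cy', 'extrinsics'] 391.0132300085562 [[0.645, 0.47, -0.603, -0.004], [-0.764, 0.386, -0.516, -0.503], [-0.01, 0.794, 0.608, 0.711], [0.0, 0.0, 0.0, 1.0]]
side ['pixels', 'fx', 'fy', 'cx', 'cy', 'extrinsics'] 399.46037102657453 [[-0.225, 0.72, -0.656, -0.303], [-0.974, -0.16, 0.159, 0.247], [0.009, 0.675, 0.738, 1.102], [0.0, 0.0, 0.0, 1.0]]
0.022 {'time_s': 0.1, 'qpos': array([-6.65965773e-02,  3.00399521e-01,  1.52152077e+00, -4.32505503e-05,
        1.32070092e+00, -6.66275002e-02]), 'joint_vel': array([-0.00206958, -0.00164081, -0.00140261,  0.00209183, -0.00011635,
       -0.00116217]), 'tau': array([ 1.84928511e-03, -5.32644153e+01, -3.53284299e+01,  7.10431044e-02,
        2.34944851e-02, -7.30603051e-05]), 'ee_pos': array([5.49784991e-01, 2.84695100e-06, 2.26951094e-01]), 'eef_rot': array([-3.14056359e+00, -2.66783526e-05,  1.57083796e+00]), 'force': array([-0.84187901, -0.2501021 ,  0.32188648]), 'moment': array([-0.01141768,  0.01656702, -0.01156638]), 'grip_force': 0.0, 'grip_width': 0.09413280047932118}
```

View pics/s0x.png

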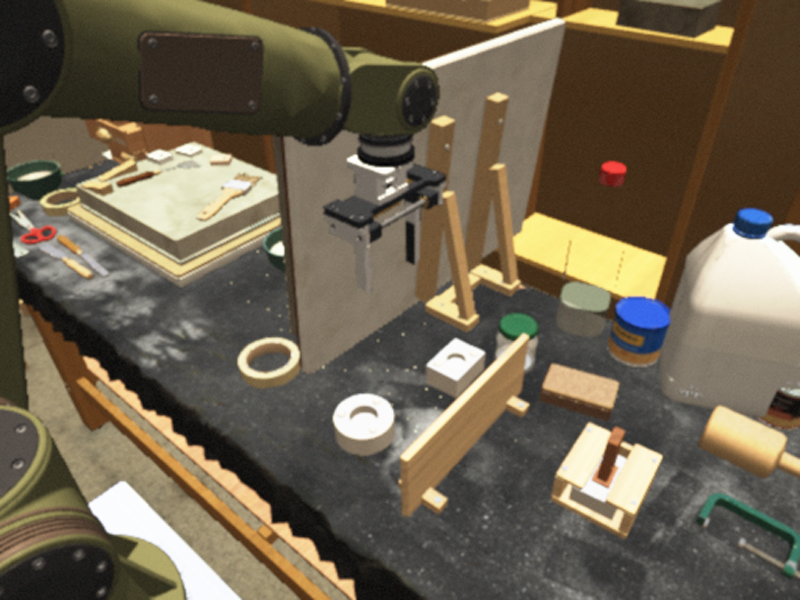

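View pics/d0x.png

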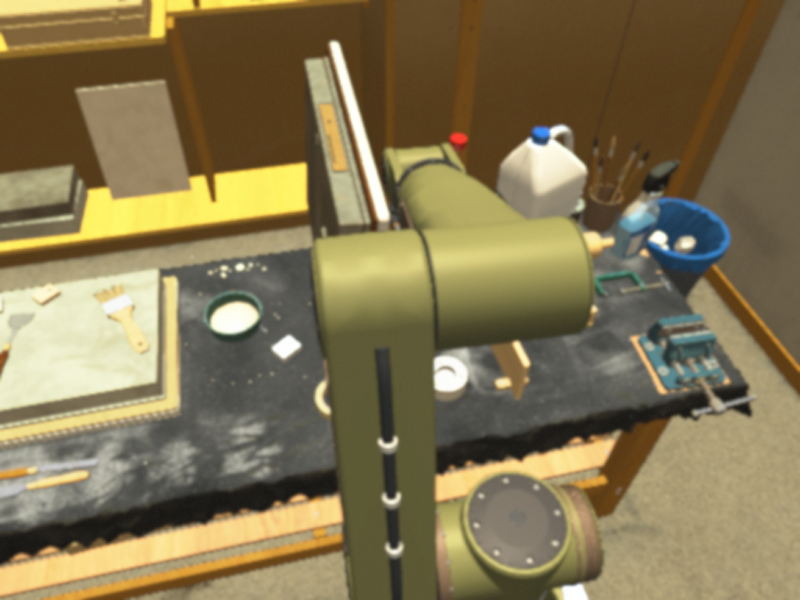

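```bash
python3 - <<'E'
from h import *
for n,u,v,z in [('tabtop',616,433,.118),('rackFL top',553,478,.058),('rackFR top',628,533,.058),('rackBL',596,424,.058),('rackBR',662,467,.058),('boardnear top',405,468,.12),('boardfar',527,340,.12),('rectL',428,362,.04),('rectfront',455,391,.04),('rectR',485,355,.04),('rectback',458,341,.04),('round',364,415,.04),('jar',518,327,.084),('cork',582,382,.031),('tape',270,362,.02)]:
    print(n,onz('scene0',u*.64,v*.64,z).round(3))
E
```

```text
tabtop [ 0.56  -0.369  0.118]
rackFL top [ 0.494 -0.326  0.058]
rackFR top [ 0.481 -0.433  0.058]
rackBL [ 0.615 -0.326  0.058]
rackBR [ 0.601 -0.426  0.058]
boardnear top [ 0.347 -0.2    0.12 ]
boardfar [ 0.644 -0.188  0.12 ]
rectL [ 0.581 -0.051  0.04 ]
rectfront [ 0.556 -0.124  0.04 ]
rectR [ 0.654 -0.113  0.04 ]
rectback [ 0.655 -0.057  0.04 ]
round [ 0.43 -0.05  0.04]
jar [ 0.702 -0.141  0.084]
cork [ 0.707 -0.262  0.031]
tape [0.429 0.167 0.02 ]
```

The rows are not in the units I measure in: shifts go in cm and turns go in units of 0.2 rad. I convert before sending: -0.03 m is -3, -0.04 m is -4.

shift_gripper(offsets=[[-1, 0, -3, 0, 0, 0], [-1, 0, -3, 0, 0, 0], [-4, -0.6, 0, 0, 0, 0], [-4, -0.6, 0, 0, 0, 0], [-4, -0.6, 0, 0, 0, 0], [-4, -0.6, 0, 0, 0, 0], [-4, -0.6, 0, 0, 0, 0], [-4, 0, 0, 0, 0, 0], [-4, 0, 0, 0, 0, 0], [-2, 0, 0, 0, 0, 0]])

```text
refused: offsets: the value is too long (schema: maxItems 1). Nothing was moved.
```

Nothing moved. I misread the format; it is a list holding one list of rows, three levels of brackets. Resending.

shift_gripper(offsets=[[[-1, 0, -3, 0, 0, 0], [-1, 0, -3, 0, 0, 0], [-4, -0.6, 0, 0, 0, 0], [-4, -0.6, 0, 0, 0, 0], [-4, -0.6, 0, 0, 0, 0], [-4, -0.6, 0, 0, 0, 0], [-4, -0.6, 0, 0, 0, 0], [-4, 0, 0, 0, 0, 0], [-4, 0, 0, 0, 0, 0], [-2, 0, 0, 0, 0, 0]]])

```text
time_s: 1.1
ee_pos: [0.5193, -0.3228, 0.2867]
eef_rot: [-3.141, -0.0, 1.569]
force: [-0.1, 1.6, -0.0]
grip_width: 0.0935
grip_force: 0.0
```

shift_gripper(offsets=[[[0, 0, 0, 0, 0, 0.75], [0, 0, 0, 0, 0, 0.75], [0, 0, 0, 0, 0, 0.75], [0, 0, 0, 0, 0, 0.75], [0, 0, 0, 0, 0, 0.75], [0, 0, 0, 0, 0, 0.75], [0, 0, 0, 0, 0, 0.75], [0, 0, 0, 0, 0, 0.75], [0, 0, 0, 0, 0, 0.75], [0, 0, 0, 0, 0, 0.75]]])

```text
time_s: 2.1
ee_pos: [0.5199, -0.3199, 0.287]
eef_rot: [-3.141, 0.001, 0.065]
force: [-0.0, -0.7, -0.1]
grip_width: 0.094
grip_force: 0.0
```

shift_gripper(offsets=[[[0, 0, 0, 0, 0, 0.355], [0, 0, 0, 0, 0, 0]]])

```text
time_s: 2.3
ee_pos: [0.5199, -0.32, 0.2871]
eef_rot: [-3.141, 0.001, -0.001]
force: [0.0, 0.5, -0.4]
grip_width: 0.0939
grip_force: 0.0
```

```bash
python3 - <<'E'
from h import *
for n in("side","scene","wrist"): snap(n,n+'1')
w=cv2.imread('pics/wrist1.png');s=cv2.imread('pics/side1.png')
cv2.imwrite('pics/w1x.png',cv2.resize(w,(800,600),interpolation=cv2.INTER_CUBIC))
cv2.imwrite('pics/s1x.png',cv2.resize(s[150:300,180:380],(800,600),interpolation=cv2.INTER_CUBIC))
print(json.load(open('pics/wrist1.json')),probe_bus.get_obs()['qpos'])
E
```

```text
{'fx': 267.36670351228076, 'fy': 267.36670351228076, 'cx': 258.8637343402961, 'cy': 192.60387965611696, 'extrinsics': [[0.002857768132247971, 0.9703634890335643, 0.2416330530202948, 0.5883076373348608], [-0.9999958001862415, 0.002656504738324996, 0.0011587029180786287, -0.3198863038848398], [0.0004824636560558312, -0.24163534951074847, 0.9703670053622173, 0.4432428068532703], [0.0, 0.0, 0.0, 1.0]]} [-6.11619490e-01  4.03493389e-01  1.24491643e+00 -7.78175709e-06
  1.49360111e+00  9.57107458e-01]
```

View pics/w1x.png

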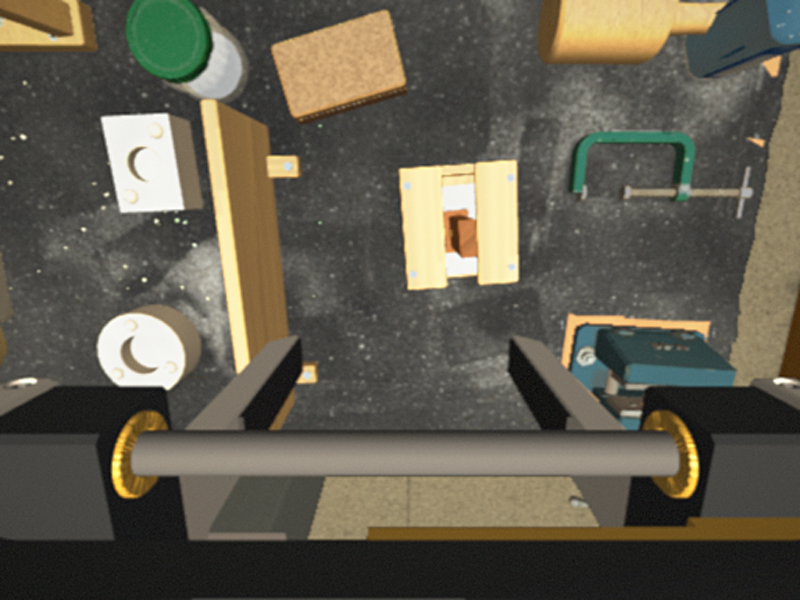

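View pics/s1x.png

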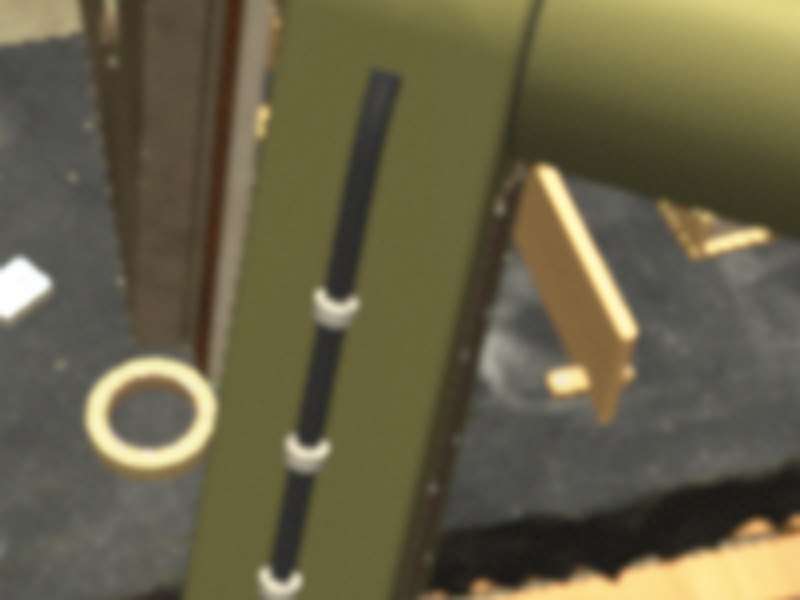

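```bash
python3 - <<'E'
from h import *
w=cv2.imread('pics/wrist1.png');s=cv2.imread('pics/scene1.png')
C=cv2.INTER_CUBIC
a=cv2.resize(w[98:188,245:345],(400,360),interpolation=C)
b=cv2.resize(w[65:155,55:155],(400,360),interpolation=C)
c=cv2.resize(s[268:348,345:445-0],(300,240),interpolation=C)
d=cv2.resize(s[210:258,260:360],(500,240),interpolation=C)
cv2.imwrite('pics/m1.png',np.vstack([np.hstack([a,b]),np.hstack([c,d])]))
E
```

```text
(no output)
```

View pics/m1.png

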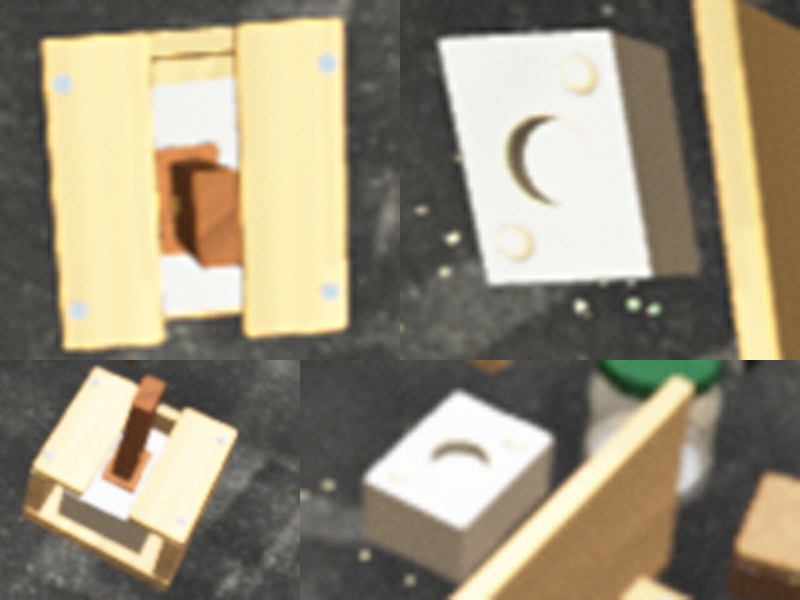

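```bash
cat > m.py <<'E'
from h import *
def W(x,y): return ('wrist1',245+(x+.5)/4-.5,98+(y+.5)/4-.5)
def W2(x,y): return ('wrist1',55+(x-399.5)/4-.5,65+(y+.5)/4-.5)
def S(x,y): return ('scene1',345+(x+.5)/3-.5,268+(y-359.5)/3-.5)
def S2(x,y): return ('scene1',260+(x-299.5)/5-.5,210+(y-359.5)/5-.5)
L={'rBL':(W(43,40),S(98,367),.058),'rBR':(W(343,18),S(237,430),.058),'rFR':(W(347,330),S(160,545),.058),'rFL':(W(65,350),S(33,467),.058),
'tab':(W(217,217),S(151,386),.118),
'hBL':(W2(440,40),S2(460,390),.04),'hBR':(W2(612,30),S2(552,440),.04),'hFR':(W2(652,275),S2(462,530),.04),'hFL':(W2(490,284),S2(365,478),.04),
}
P={}
for k,(a,b,z) in L.items():
    p,r=tri(a,b);P[k]=onz(*a,z); print(k,p.round(4),np.round(r[0],4),'wrist@z',onz(*a,z).round(4),'scene@z',onz(*b,z).round(4))
def rect(pre):
    q=[P[pre+c] for c in('FL','FR','BR','BL')]
    print(pre,'c',np.mean(q,0).round(4),'len',[np.round(np.linalg.norm(q[i]-q[i-1]),4) for i in range(4)])
    x=q[3]-q[0]+q[2]-q[1]; y=q[0]-q[1]+q[3]-q[2]
    print('yaw x',np.degrees(np.arctan2(x[1],x[0])),'yaw y',np.degrees(np.arctan2(-y[0],y[1])))
rect('r');rect('h')
for x,y in((192,165),(240,172),(240,267),(203,267)): print(onz(*W(x,y),.118).round(4))
for n,u,v in(('bfar',203,100),('bfar2',216,98),('bnear',236,365),('bnear2',247,365)): print(n,onz('wrist1',u*.64,v*.64,.12).round(4))
for n,u,v in(('jar',165,35),):print(n,onz('wrist1',u*.64,v*.64,.084).round(4))
E
python3 m.py
```

```text
rBL [ 0.6132 -0.3161  0.0569] 0.001 wrist@z [ 0.6129 -0.3152  0.058 ] scene@z [ 0.6125 -0.3174  0.058 ]
rBR [ 0.6205 -0.4183  0.0579] 0.0003 wrist@z [ 0.6204 -0.4179  0.058 ] scene@z [ 0.6206 -0.4185  0.058 ]
rFR [ 0.508  -0.422   0.0518] 0.0067 wrist@z [ 0.5115 -0.4267  0.058 ] scene@z [ 0.4997 -0.4169  0.058 ]
rFL [ 0.5035 -0.3239  0.0559] 0.0006 wrist@z [ 0.5038 -0.3233  0.058 ] scene@z [ 0.502  -0.3251  0.058 ]
tab [ 0.5588 -0.3688  0.1217] 0.001 wrist@z [ 0.5581 -0.3685  0.118 ] scene@z [ 0.5628 -0.3689  0.118 ]
hBL [ 0.6566 -0.0508  0.0444] 0.0001 wrist@z [ 0.6574 -0.048   0.04  ] scene@z [ 0.661  -0.0477  0.04  ]
hBR [ 0.6612 -0.107   0.0374] 0.0002 wrist@z [ 0.6608 -0.1086  0.04  ] scene@z [ 0.6588 -0.1083  0.04  ]
hFR [ 0.5771 -0.1109  0.0379] 0.0001 wrist@z [ 0.5772 -0.1121  0.04  ] scene@z [ 0.5753 -0.112   0.04  ]
hFL [ 0.5738 -0.0524  0.0407] 0.0 wrist@z [ 0.5738 -0.052   0.04  ] scene@z [ 0.5745 -0.0518  0.04  ]
r c [ 0.5621 -0.3708  0.058 ] len [np.float64(0.1094), np.float64(0.1038), np.float64(0.1092), np.float64(0.103)]
yaw x 4.432379505262935 yaw y 4.240321784906439
h c [ 0.6173 -0.0802  0.04  ] len [np.float64(0.0837), np.float64(0.0602), np.float64(0.0836), np.float64(0.0607)]
yaw x 2.5872193149718172 yaw y 3.23936561406591
[ 0.5735 -0.3604  0.118 ]
[ 0.5715 -0.3748  0.118 ]
[ 0.543  -0.3761  0.118 ]
[ 0.543  -0.3648  0.118 ]
bfar [ 0.6549 -0.1764  0.12  ]
bfar2 [ 0.6562 -0.1858  0.12  ]
bnear [ 0.4527 -0.1808  0.12  ]
bnear2 [ 0.4527 -0.1899  0.12  ]
jar [ 0.7079 -0.1366  0.084 ]
```

To row units: 0.04 m is 4, 0.035 m is 3.5, -0.075 rad is -0.375.

shift_gripper(offsets=[[[1.9, 2.45, 0, 0, 0, 0], [1.9, 2.45, 0, 0, 0, -0.375], [0, 0, 4, 0, 0, 0], [0, 0, 4, 0, 0, 0], [0, 0, 4, 0, 0, 0], [0, 0, 3.5, 0, 0, 0], [0, 0, 2.2, 0, 0, 0], [0, 0, 1, 0, 0, 0], [0, 0, 0, 0, 0, 0]]], finger_gap=0.06)

```text
time_s: 3.35
ee_pos: [0.5577, -0.3688, 0.0995]
eef_rot: [-3.14, 0.001, 0.076]
force: [0.3, -0.3, -0.3]
grip_width: 0.0601
grip_force: 0.0
```

shift_gripper(offsets=[[[0, 0, 0, 0, 0, 0], [0, 0, 0, 0, 0, 0], [0, 0, 0, 0, 0, 0], [0, 0, 0, 0, 0, 0], [0, 0, 0, 0, 0, 0], [0, 0, 0, 0, 0, 0]]], finger_gap=0, grip_force=40)

```text
time_s: 3.95
ee_pos: [0.558, -0.369, 0.1006]
eef_rot: [3.141, -0.0, 0.075]
force: [0.4, -0.2, 0.5]
grip_width: 0.0154
grip_force: 0.0
```

shift_gripper(offsets=[[[0, 0, 0, 0, 0, 0], [0, 0, 0, 0, 0, 0], [0, 0, 0, 0, 0, 0]]])

```text
time_s: 4.25
ee_pos: [0.558, -0.369, 0.1006]
eef_rot: [3.141, -0.0, 0.075]
force: [-0.2, 0.4, 2.0]
grip_width: 0.0135
grip_force: 39.9
```

shift_gripper(offsets=[[[-0.5, 0, 0, 0, 0, 0], [-1, 0, 0, 0, 0, 0], [-1, 0, 0, 0, 0, 0], [-1, 0, 0, 0, 0, 0], [-0.5, 0, 0, 0, 0, 0], [0, 0, 0, 0, 0, 0]]])

```text
time_s: 4.85
ee_pos: [0.5171, -0.3722, 0.1004]
eef_rot: [-3.141, 0.001, 0.074]
force: [-1.8, -0.7, 0.5]
grip_width: 0.0138
grip_force: 40.0
```

shift_gripper(offsets=[[[-1, 0, 0, 0, 0, 0], [-1.5, 0, 0, 0, 0, 0], [-1.5, 0, 0, 0, 0, 0], [-1.5, 0, 0, 0, 0, 0], [-1.5, 0, 0, 0, 0, 0], [-1, 0, 0, 0, 0, 0], [-1, 0, 0, 0, 0, 0], [0, 0, 0, 0, 0, 0]]])

```text
time_s: 5.65
ee_pos: [0.4274, -0.3788, 0.1004]
eef_rot: [-3.141, 0.0, 0.074]
force: [0.4, -0.3, -1.5]
grip_width: 0.0137
grip_force: 40.0
```

shift_gripper(offsets=[[[0, 0, -1, 0, 0, 0], [0, 0, -2.5, 0, 0, 0], [0, 0, -3, 0, 0, 0], [0, 0, -3, 0, 0, 0], [0, 0, -3, 0, 0, 0], [0, 0, -3, 0, 0, 0], [0, 0, -1.5, 0, 0, 0], [0, 0, 0, 0, 0, 0], [0, 0, 0, 0, 0, 0]]])

```text
time_s: 6.55
ee_pos: [0.4285, -0.3785, 0.27]
eef_rot: [-3.141, 0.0, 0.075]
force: [-0.4, -0.5, -2.5]
grip_width: 0.014
grip_force: 40.0
```

```bash
python3 - <<'E'
from h import *
for n in("wrist","scene"): snap(n,n+'2')
w=cv2.imread('pics/wrist2.png');s=cv2.imread('pics/scene2.png')
cv2.imwrite('pics/m2.png',np.hstack([cv2.resize(w,(400,300)),cv2.resize(s,(400,300))]))
E
```

```text
(no output)
```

View pics/m2.png

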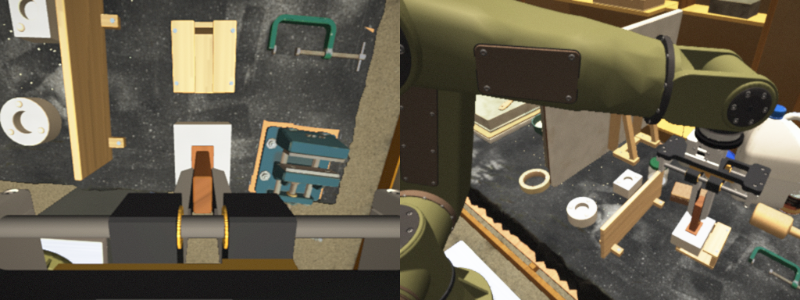

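To row units: -0.038 m is -3.8, -0.035 m is -3.5.

shift_gripper(offsets=[[[1, -1.4, 0, 0, 0, 0], [1.8, -2.4, 0, 0, 0, 0], [2.4, -3.2, 0, 0, 0, 0], [2.6, -3.5, 0, 0, 0, 0], [2.8, -3.8, 0, 0, 0, 0], [2.8, -3.8, 0, 0, 0, 0], [2.8, -3.8, 0, 0, 0, 0], [2.4, -3.2, 0, 0, 0, 0], [1.6, -2.2, 0, 0, 0, 0], [0.8, -1.05, 0, 0, 0, 0]]])

```text
time_s: 7.65
ee_pos: [0.6173, -0.0772, 0.2695]
eef_rot: [-3.141, 0.001, 0.077]
force: [-0.8, -1.4, -1.8]
grip_width: 0.0138
grip_force: 40.0
```

shift_gripper(offsets=[[[0, 0, 0, 0, 0, 0.125], [0, 0, 0, 0, 0, 0], [0, 0, 0, 0, 0, 0]]])

```text
time_s: 7.95
ee_pos: [0.6161, -0.0815, 0.2705]
eef_rot: [3.141, 0.0, 0.048]
force: [0.3, 0.2, -1.7]
grip_width: 0.0138
grip_force: 40.0
```

```bash
python3 - <<'E'
from h import *
for n in("wrist","scene","side"): snap(n,n+'3')
w=cv2.imread('pics/wrist3.png');s=cv2.imread('pics/scene3.png')
cv2.imwrite('pics/m3.png',np.hstack([cv2.resize(w[140:330,160:360],(400,380),interpolation=cv2.INTER_CUBIC),cv2.resize(s[130:320,200:400],(400,380),interpolation=cv2.INTER_CUBIC)]))
E
```

```text
(no output)
```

View pics/m3.png

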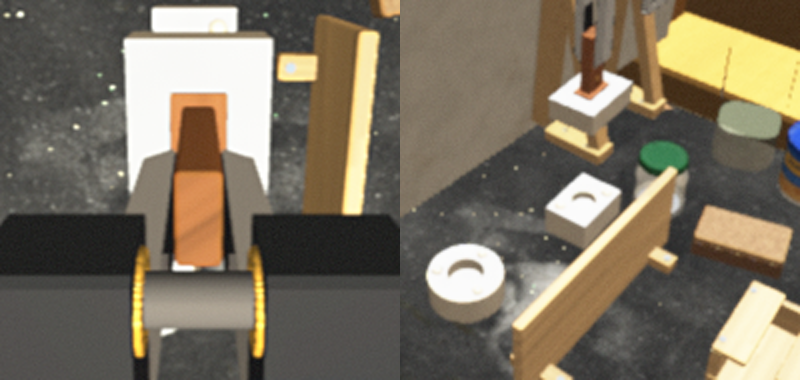

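To row units: 0.025 m is 2.5, 0.02 m is 2.

shift_gripper(offsets=[[[0, 0, 1, 0, 0, 0], [0, 0, 2, 0, 0, 0], [0, 0, 2.5, 0, 0, 0], [0, 0, 1.5, 0, 0, 0], [0, 0, 1, 0, 0, 0], [0, 0, 0, 0, 0, 0], [0, 0, 0, 0, 0, 0]]])

```text
time_s: 8.8
ee_pos: [0.6168, -0.0804, 0.191]
eef_rot: [3.141, -0.001, 0.05]
force: [-0.3, 0.8, -1.8]
grip_width: 0.0138
grip_force: 40.0
```

```bash
python3 - <<'E'
from h import *
for n in("wrist","scene"): snap(n,n+'4')
w=cv2.imread('pics/wrist4.png');s=cv2.imread('pics/scene4.png')
C=cv2.INTER_CUBIC
cv2.imwrite('pics/m4.png',np.hstack([cv2.resize(w[130:250,215:305],(450,600),interpolation=C),cv2.resize(s[165:265,262:320],(348,600),interpolation=C)]))
E
```

```text
(no output)
```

View pics/m4.png

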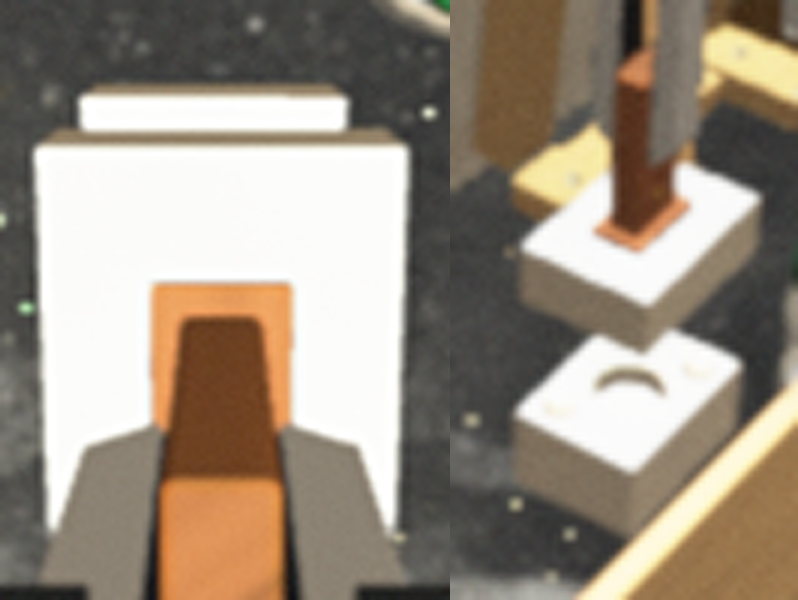

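```bash
cat > n.py <<'E'
from h import *
def W(x,y): return ('wrist4',215+(x+.5)/5-.5,130+(y+.5)/5-.5)
def S(x,y): return ('scene4',262+(x-449.5)/6-.5,165+(y+.5)/6-.5)
zu=.191-.0885; zt=zu+.028
print('BR tri',tri(W(408,149),S(760,197)))
for n,q,z in(('uBL w',W(36,147),zt),('uBR w',W(408,149),zt),('uL',W(50,525),zt),('uR',W(393,530),zt),('lBL w',W(80,98),.04),('lBR w',W(348,98),.04),
 ('uFL',S(522,243),zt),('uFR',S(650,304),zt),('uBR',S(760,197),zt),('uFRb',S(648,350),zu),('uFLb',S(522,297),zu),('uBRb',S(757,245),zu),('lFL',S(514,411),.04),('lFR',S(632,472),.04),('lBR',S(742,365),.04)):
    print(n,onz(*q,z).round(4))
E
python3 n.py
```

```text
BR tri (array([ 0.66055971, -0.10882992,  0.13075486]), [np.float64(0.00019873769346241086), np.float64(0.00019873769346224373)])
uBL w [ 0.6577 -0.0485  0.1305]
uBR w [ 0.6604 -0.1087  0.1305]
uL [ 0.5922 -0.0521  0.1305]
uR [ 0.5943 -0.1116  0.1305]
lBL w [ 0.658  -0.0464  0.04  ]
lBR w [ 0.6611 -0.1073  0.04  ]
uFL [ 0.5756 -0.0527  0.1305]
uFR [ 0.5773 -0.1143  0.1305]
uBR [ 0.661  -0.1088  0.1305]
uFRb [ 0.5818 -0.1116  0.1025]
uFLb [ 0.5759 -0.0529  0.1025]
uBRb [ 0.6647 -0.1073  0.1025]
lFL [ 0.5743 -0.0509  0.04  ]
lFR [ 0.5762 -0.1111  0.04  ]
lBR [ 0.6598 -0.1084  0.04  ]
```

To row units: -0.001 m is -0.1, 0.012 m is 1.2.

shift_gripper(offsets=[[[0, -0.1, 1, 0, 0, 0], [0, 0, 1.2, 0, 0, 0], [0, 0, 1.2, 0, 0, 0], [0, 0, 0.8, 0, 0, 0], [0, 0, 0.5, 0, 0, 0], [0, 0, 0, 0, 0, 0], [0, 0, 0, 0, 0, 0], [0, 0, 0, 0, 0, 0], [0, 0, 0, 0, 0, 0], [0, 0, 0, 0, 0, 0]]])

```text
time_s: 9.9
ee_pos: [0.6166, -0.0794, 0.1437]
eef_rot: [3.141, -0.0, 0.05]
force: [-0.3, -0.0, -1.4]
grip_width: 0.0143
grip_force: 40.0
```

```bash
python3 - <<'E'
from h import *
for n in("wrist","scene"): snap(n,n+'5')
w=cv2.imread('pics/wrist5.png');s=cv2.imread('pics/scene5.png')
C=cv2.INTER_CUBIC
cv2.imwrite('pics/m5.png',np.hstack([cv2.resize(w[130:250,215:305],(450,600),interpolation=C),cv2.resize(s[165:265,262:320],(348,600),interpolation=C)]))
E
```

```text
(no output)
```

View pics/m5.png

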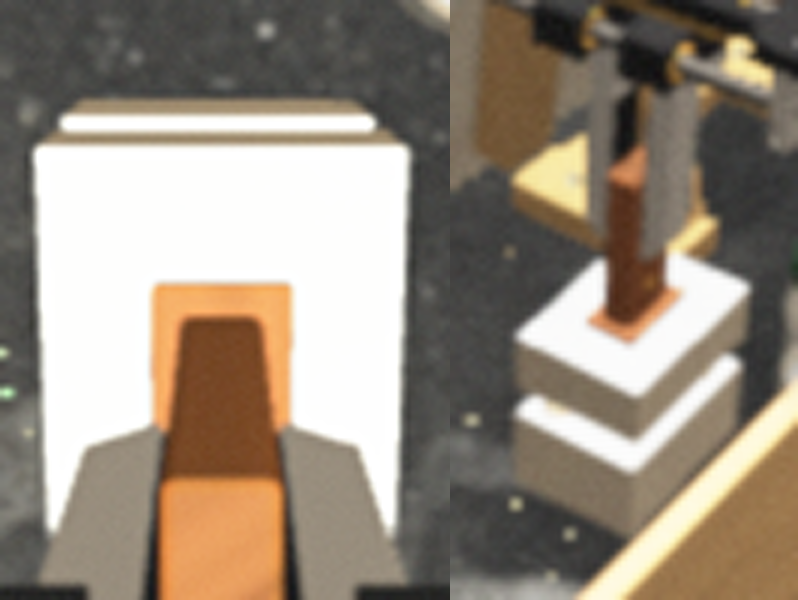

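```bash
python3 - <<'E'
from h import *
for f,zu in(('scene4',.1025),('scene5',.055)):
  for x,y,n in((.5765,-.1125,'FR'),(.661,-.108,'BR'),(.575,-.0523,'FL')):
    print(f,n,[tuple(np.round([449.5+(u+.5-262)*6,(v+.5-165)*6-.5]).tolist()) for u,v in (proj(f,(x,y,z)) for z in(zu+.028,zu,.04,0))])
E
```

```text
scene4 FR [(645.0, 303.0), (642.0, 358.0), (635.0, 473.0), (631.0, 542.0)]
scene4 BR [(758.0, 196.0), (753.0, 250.0), (743.0, 363.0), (736.0, 431.0)]
scene4 FL [(520.0, 243.0), (520.0, 297.0), (518.0, 412.0), (517.0, 480.0)]
scene5 FR [(640.0, 395.0), (637.0, 446.0), (635.0, 473.0), (631.0, 542.0)]
scene5 BR [(750.0, 286.0), (745.0, 337.0), (743.0, 363.0), (736.0, 431.0)]
scene5 FL [(519.0, 334.0), (518.0, 385.0), (518.0, 412.0), (517.0, 480.0)]
```

```bash
python3 - <<'E'
from h import *
s=cv2.cvtColor(cv2.imread('pics/scene5.png'),cv2.COLOR_BGR2GRAY)
for x in (540,580,700): 
    u=int(262+(x-449.5)/6); print(x,[(round((v-165+.5)*6),int(s[v,u])) for v in range(218,256)])
E
```

```text
540 [(321, 247), (327, 250), (333, 251), (339, 250), (345, 241), (351, 186), (357, 121), (363, 110), (369, 111), (375, 110), (381, 108), (387, 107), (393, 123), (399, 195), (405, 237), (411, 244), (417, 249), (423, 241), (429, 191), (435, 125), (441, 116), (447, 111), (453, 114), (459, 114), (465, 113), (471, 115), (477, 117), (483, 115), (489, 110), (495, 97), (501, 73), (507, 57), (513, 55), (519, 55), (525, 53), (531, 56), (537, 59), (543, 64)]
580 [(321, 250), (327, 250), (333, 251), (339, 250), (345, 251), (351, 251), (357, 250), (363, 240), (369, 184), (375, 121), (381, 111), (387, 113), (393, 112), (399, 114), (405, 114), (411, 141), (417, 217), (423, 248), (429, 251), (435, 251), (441, 243), (447, 191), (453, 126), (459, 114), (465, 113), (471, 113), (477, 113), (483, 113), (489, 115), (495, 112), (501, 113), (507, 108), (513, 89), (519, 62), (525, 58), (531, 70), (537, 68), (543, 60)]
700 [(321, 251), (327, 250), (333, 243), (339, 208), (345, 148), (351, 129), (357, 129), (363, 128), (369, 132), (375, 155), (381, 212), (387, 243), (393, 250), (399, 247), (405, 226), (411, 174), (417, 141), (423, 135), (429, 130), (435, 132), (441, 132), (447, 131), (453, 132), (459, 123), (465, 108), (471, 110), (477, 180), (483, 233), (489, 245), (495, 247), (501, 247), (507, 247), (513, 242), (519, 222), (525, 168), (531, 130), (537, 127), (543, 126)]
```

```bash
python3 -c "
from station import ctrl, camrig, probe_bus, order
print(order.hand_in())"
```

```text
the job is handed in; nothing more can be done
None
```

I drew the upper half out of the rack, carried it over the splash board and handed the job in with it held level above the rectangular lower half. Centres are within about 1 mm by measurement and the gap is about 15 mm (19 mm at most by the last image check); the hand-in returned no verdict.

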